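# Clip the guard cover onto a shock absorber's head

## Task

Pick up the black guard cover by its top rib, set it squarely over the flange of the shock absorber standing on the bench, and press it slowly straight down until both steel clip arms have snapped under the flange and the cover lies flush. The shock's head sinks under your hand, so go by feel and keep the push below 24 N; then let go. Leave the other things on the bench where they are.

Things in the scene. Friction and masses are not known exactly. Their poses are not given: they have to be found in the camera images.
- cover: Loose black plastic guard cover, 0.1 kg, standing on its skirts. Origin: centre of its underside (skirt feet), z up. 68 mm over the clip arms along x, 56 mm along y, 60 mm high. Flat top plate from z = 26 to 30 mm, grip rib above it. Skirts at +y and -y hang from the plate to z = 0, inner faces 48.4 mm apart, flared at the foot. Fits the flange either way round (0 or 180 degrees).
- cover_rib (a point): Centre of the cover's grip rib, 45 mm above the cover's origin. The rib is 44 mm along the cover's x, 14 mm along its y, from z = 30 to 60 mm in the cover's frame: grip it from above, fingers closing along y, tips just over the plate.
- head: Aluminium head of the shock: flange 60 mm along its x, 46 mm along y, 2 mm thick, over a neck 46 x 34 mm; spring cup 58 mm across from 34 mm below the top. Origin: centre of the flange's top face, z up, 150 mm above the bench unloaded. Sprung and damped (250 N s/m): stays put until pressed with 1 to 11 N (hidden preload), then sinks 1 mm per 0.7 N, 26 mm at most; rises again when let go.
- flange_top (a point): The same point as the head's origin, moving with it. Seated, the cover's plate lies on the flange: the cover's origin is 26 mm below this point, axes parallel. Not yet snapped, the cover stops 21 mm or less below it. The clips snap over at about 10 to 15 N of slow straight push (hidden friction), then the force drops; the contact force between cover and head must stay below 24 N.
- stand: Steel foot plate 100 x 100 x 12 mm fixed to the bench, with the shock absorber (yellow coil spring) upright on it; the head shares its axis and yaw. Origin: centre of the plate's underside on the bench.
- clip_front (a joint): Sprung hinge of the steel clip arm (20 mm wide) at the cover's -x end. 0 rad: upright (at rest, or snapped in); grows as it spreads, about 0.16 as the catch rides over the flange edge. In the cover's frame the catch reaches in to 27 mm from the centre, its face at z = 22 mm; a sloped lead-in below it runs out to 33 mm at z = 13.6 mm.
- clip_back (a joint): The same for the clip arm at the cover's +x end.
- wrench: Steel open wrench, 170 mm long, lying on the bench; not to be disturbed. Origin at the centre of its underside.
- oil_can: White plastic bottle, 52 mm across, 130 mm high, standing on the bench; not to be disturbed. Origin at the centre of its underside.
- spare_spring: Steel coil spring, 52 mm across, 90 mm high, standing on the bench; not to be disturbed. Origin at the centre of its underside.
- grease_jar: Small white jar with a steel lid, 44 mm across, 45 mm high, standing on the bench nearer to the robot; not to be disturbed. Origin at the centre of its underside.
Mind the look-alikes: they are no part of the job. Several things look just like the cover: the one meant starts farthest to the robot's left. Of the things that look like the stand, take the one that is farthest to the robot's left at the start.

How it is judged:
By the outcome, as a careful person would: the job done as asked, in the order asked, and still so for the second after the job is handed in, with the robot touching nothing.
It also fails if it takes over 54 s, if anything falls off the work surface, if the arm or the gripper's body presses on something with over 40 N, if the wrist force passes 120 N, or if a joint passes its speed limit or range.

## Robot

A 6-joint arm with a two-finger parallel gripper is mounted at the origin on the work surface. World frame = base frame: x ahead of the robot, y to its left, z up, the work surface at z = 0. Lengths are in mm, angles in degrees, forces in N, time in s.
With the tool pointing down it reaches from about 250 to 800 mm from the base axis. Payload 3.9 kg.
Tool frame: the origin (TCP) lies between the finger pads; the fingertips stand 22 mm ahead of it and the grasp point (between the pads) lies 3 mm ahead of it (manip.finger_overhang is the distance from the TCP to the fingertips, in mm); z points along the fingers, y is the line along which they close (so a half turn about z gives the same grasp; the last joint's range is limited). The gripper opens to 85 mm and grips with 20 to 120 N. Pads are 22 mm wide; open, the fingers measure 114 mm over their backs; the gripper's body (76 mm by 85 mm) begins 54 mm behind the grasp point. The pads swing forward as they close: fully open they stand 13 mm farther back than shut.
Start: joints at [76.719, 14.897, -7.913, 67.191, 0, 90], TCP at [120.604, 510.95, 253.304] pointing down, gripper open.
Joint ranges: [-159.42, 159.42], [-47.68, 98.78], [-73.54, 78.23], [-108.79, 121.32], [-90, 84.71], [-180, 180]. Speed limits (degrees/s): [147.25, 147.25, 180, 180, 180, 180].

## Interface

Orientations are given as a 3x3 rotation matrix whose columns are the frame's x, y, z axes.
In Python, from cell import manip gives the robot as it stands.
- The arm moves only by the tool jog_arm, never from a script. Its argument "moves" is a list of rows, each a list of 3 entries, a list of its own where there are three numbers: the opening, from -1 (shut) to 1 (fully open), so that 0 is half open, then the shift along the tool's x, y, z in mm, then the turn, a rotation vector about the tool's x, y, z in rad. In form: [[hand, [x, y, z], [wx, wy, wz]], ...]. A call has 1 to 20 rows; each row shifts and turns the commanded pose from where the row before left it, along the tool's axes as they then stand; what a row does not reach is not made up. A row lasts 1/8 s, in which the tool goes at most 62.5 mm and 10.7 degrees, less where a joint would pass 70% of its speed; a pose out of reach is approached as far as the arm can. A call with a gripper value outside its range is refused whole. The fingers move at their own pace and stop on an object; "squeeze" is the grip in N (left out, the last holds). Time passes only in rows, so rows that do not move let the fingers close. It gives the time, the measured TCP pose, the force, the opening and the grip force at its end, in the units of the state.
- manip.get_obs(): the state, without advancing time (a new reading comes with each control period).
- manip.get_image(name): name is "scene" or "top" or "wrist"; returns a dict with "image" (420x560x3 uint8, red, green, blue), "intrinsics" (3x3 intrinsics, pixels), "k1" (the pictures are not rectified: a ray, as slopes to the right and down, at radius r is drawn at 1 + k1 r^2 times it, then the intrinsics apply), "position" and "attitude" of the camera in the world; the wrist camera has in their place "mount" (4x4, takes a point from camera to tool coordinates, whose origin is the TCP and whose axes are the flange's). Camera axes: x right, y down, z forward; pixel columns grow to the right and rows downward; lengths in mm; the calibration is good to about 2 mm. A picture is of the moment at which its call begins: read the wrist's pose just before it. There is no depth.
- manip.finish_job(): hands the job in; it is judged then, once.
The state is a dict: "clock": time; "joint_pos": joint angles; "dq": joint speeds; "tau": joint torques, N m; "tool_pos": TCP position; "orientation": TCP orientation; "force": force on the tool from outside, world axes, zero at the start; "moment": the same for the moment, N m; "width": finger opening in mm; "finger_force": force on a finger pad.
Only numpy, scipy, OpenCV 4.12 (cv2) and the standard library are available. Lean on these libraries where they do the work, as an engineer would, in place of code of your own. Each camera call takes 0.05 s, during which the arm holds its last target. There are 200 camera calls.

## Working session

There is one attempt and no reset: what is moved stays moved. The work goes in short steps, Python scripts to look and compute and a tool call to move; the robot and the scene stay as the last step left them, time stands still between calls to the robot, and variables do not carry over. Pictures are saved under pics/ and viewed, at most 10 in all, crops included, and the job is handed in when it is done.

Besides the shell and the picture viewer there is one more tool, called after "Emit:" by a JSON object that holds its "api" and its "payload", one argument or row to a line. jog_arm: Moves the arm, as the interface text tells. Its arguments: {"type":"object","properties":{"moves":{"type":"array","items":{"type":"array"}},"squeeze":{"type":"number"}},"required":["moves"]}

```bash
mkdir -p pics; cat > h.py <<'E'
import numpy as np, cv2, json, pickle
from cell import manip
def snap(name, fn):
    o=manip.get_obs(); d=manip.get_image(name)
    if name=='wrist':
        T=np.eye(4); T[:3,:3]=o['orientation']; T[:3,3]=o['tool_pos']
        M=T@np.array(d['mount']); d['position']=M[:3,3]; d['attitude']=M[:3,:3]
    cv2.imwrite(f'pics/{fn}.png', np.array(d['image'])[:,:,::-1]); pickle.dump(d,open(f'pics/{fn}.pkl','wb')); return d
def load(fn): return pickle.load(open(f'pics/{fn}.pkl','rb'))
def at(d,u,v,z):
    K=np.array(d['intrinsics']);s=np.linalg.solve(K,[u,v,1])[:2]
    r=s.copy()
    for _ in range(20): r=s/(1+d['k1']*(r@r))
    w=np.array(d['attitude'])@np.array([r[0],r[1],1]); p=np.array(d['position'])
    return p+w*(z-p[2])/w[2]
def proj(d,P):
    c=np.array(d['attitude']).T@(np.array(P)-np.array(d['position'])); r=c[:2]/c[2]; r=r*(1+d['k1']*(r@r))
    return (np.array(d['intrinsics'])@[r[0],r[1],1])[:2]
E
python3 - <<'E'
from h import *
for n in('scene','top'):
    d=snap(n,n+'1'); print(n,d['position'],d['intrinsics'],d['k1'],d['attitude'])
a=load('scene1')['image'];b=load('top1')['image']
o=manip.get_obs();print(o)
E
```

```text
scene [1074.60778435  333.64239816  832.05224491] [[454.63749634   0.         284.08428654]
 [  0.         454.63749634 213.98431065]
 [  0.           0.           1.        ]] -0.09445380854330697 [[-0.61808796  0.59630015 -0.5122435 ]
 [ 0.78600591  0.47933644 -0.39042449]
 [ 0.0127268  -0.6439431  -0.76496753]]
top [ 555.28090496  -29.6587563  1038.30312794] [[393.20903912   0.         284.09293871]
 [  0.         393.20903912 206.77113392]
 [  0.           0.           1.        ]] 0.015836068271812755 [[-1.61653662e-03 -9.99025948e-01  4.40969688e-02]
 [-9.99783488e-01  6.99812573e-04 -2.07963433e-02]
 [ 2.07452270e-02 -4.41210394e-02 -9.98810778e-01]]
{'clock': 0.1, 'joint_pos': array([ 7.67196536e+01,  1.49311995e+01, -7.97959799e+00,  6.71905263e+01,
        1.77768659e-03,  9.00024111e+01]), 'dq': array([-0.06335263,  0.00262314,  0.15854027,  0.1433067 ,  0.01673238,
       -0.03545531]), 'tau': array([-9.72308735e-04, -4.06507695e+01,  2.54527313e+01,  1.00896024e-02,
       -7.04127751e-05,  2.19971401e-07]), 'tool_pos': array([120.45683782, 510.39046356, 252.5470268 ]), 'orientation': array([[-9.73248046e-01,  2.29756501e-01, -4.36433855e-04],
       [ 2.29756913e-01,  9.73246538e-01, -1.71401340e-03],
       [ 3.09520167e-05, -1.76843389e-03, -9.99998436e-01]]), 'force': array([ 0.61005665,  0.46143145, -0.81954612]), 'moment': array([ 0.02514057,  0.01076963, -0.00280203]), 'finger_force': 0.0, 'width': 85.20486027409996}
```

View pics/top1.png

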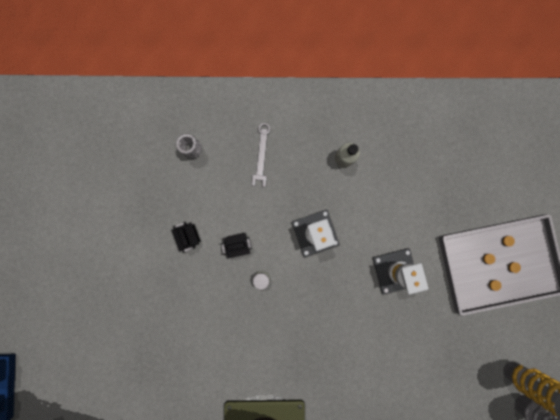

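View pics/scene1.png

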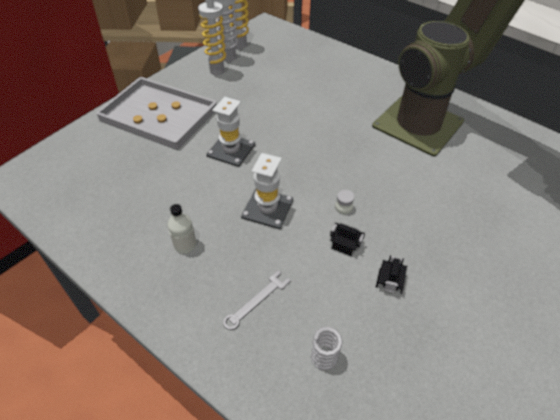

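The top picture shows covers at (186,237) and (236,245); the left one is meant. The stands are at (316,233) and (400,272), and the left one is meant. The scene picture agrees. I'll enlarge both targets.

```bash
python3 - <<'E'
from h import *
d=load('top1');im=np.array(d['image'])[:,:,::-1]
a=cv2.resize(im[205:265,155:215],None,fx=6.5,fy=6.5,interpolation=cv2.INTER_CUBIC)
b=cv2.resize(im[205:265,285:345],None,fx=6.5,fy=6.5,interpolation=cv2.INTER_CUBIC)
cv2.imwrite('pics/crop1.png',np.hstack([a,b]))
print(at(d,186,237,45),at(d,236,245,45),at(d,316,233,12),at(d,321,235,150))
E
```

```text
[523.51074591 195.55488175  45.        ] [503.13239037  70.60328743  45.        ] [ 532.02424482 -134.19395594   12.        ] [ 530.62242379 -131.42515637  150.        ]
```

View pics/crop1.png

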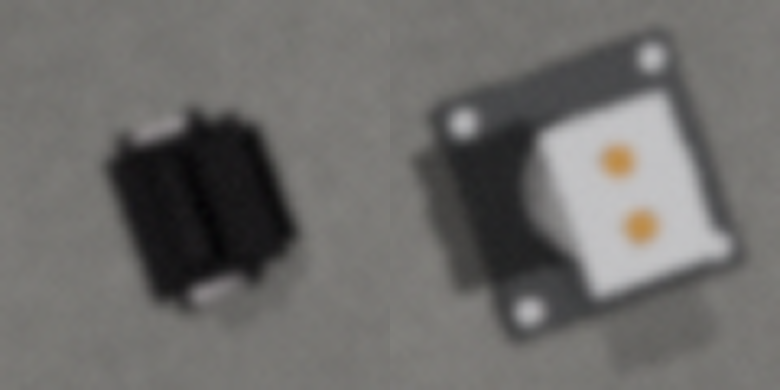

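The crop shows the cover's clips at (160,127) and (215,290), so its yaw is about 19°. The flange dots are at (617,160) and (640,227), so the head's yaw is about 19–20°. I'll turn the tool first.

Emit:
{"api": "jog_arm", "payload": {
  "moves": [
    [1,[0,0,0],[0,0,-0.18]],
    [1,[0,0,0],[0,0,-0.18]],
    [1,[0,0,0],[0,0,-0.18]]
  ]
}}

```text
clock: 0.48
tool_pos: [120.5, 510.6, 252.8]
orientation: [[-0.951, -0.309, -0.0], [-0.309, 0.951, -0.001], [0.001, -0.001, -1.0]]
force: [0.1, 1.0, 0.6]
width: 85.2
finger_force: 0.0
```

```bash
python3 - <<'E'
from h import *
d=load('top1')
c=lambda x,y,x0,y0:(x0+x/6.5,y0+y/6.5)
A=at(d,*c(160,127,155,205),28);B=at(d,*c(215,290,155,205),28);print(A,B,(A+B)/2,np.degrees(np.arctan2(*(A-B)[[1,0]])),np.linalg.norm(A-B))
P=[at(d,*c(u-390,v,285,205),150) for u,v in((537,130),(665,92),(718,255),(600,300),(617,160),(640,227))];print(np.round(P,1),np.mean(P[:4],0),(P[4]+P[5])/2)
P=[at(d,*c(u-390,v,285,205),12) for u,v in((462,123),(651,57),(722,245),(529,311))];print(np.round(P,1),np.mean(P,0))
o=manip.get_obs();R=o['orientation'];print(o['joint_pos'],o['tool_pos'],R,R.T@(np.array([523,196,250])-o['tool_pos']))
print(manip.get_image('wrist')['mount'])
E
```

```text
[554.71497728 215.89030198  28.        ] [490.93680502 193.83905121  28.        ] [522.82589115 204.86467659  28.        ] 19.07278464771098 67.48268606123995
[[ 553.2 -101.3  150. ]
 [ 566.4 -145.9  150. ]
 [ 509.8 -164.   150. ]
 [ 494.3 -122.9  150. ]
 [ 542.8 -129.1  150. ]
 [ 519.5 -136.9  150. ]] [ 530.92370094 -133.51731938  150.        ] [ 531.14566168 -132.99256928  150.        ]
[[ 555.8  -82.2   12. ]
 [ 582.2 -158.4   12. ]
 [ 506.7 -186.5   12. ]
 [ 480.5 -108.9   12. ]] [ 531.29847041 -134.01373145   12.        ]
[ 7.67190677e+01  1.49189156e+01 -7.95801147e+00  6.71889094e+01
  1.01020549e-03  5.87220975e+01] [120.51143287 510.58101654 252.80203606] [[-9.51072773e-01 -3.08966829e-01 -2.81129424e-04]
 [-3.08966352e-01  9.51072317e-01 -1.11428168e-03]
 [ 6.11650489e-04 -9.72903430e-04 -9.99999340e-01]] [-285.60268257 -423.54218646    3.03941469]
[[ 1.14270035e-03 -9.61377998e-01 -2.75229068e-01  6.99047894e+01]
 [ 9.99999317e-01  1.03124947e-03  5.49647654e-04  5.95483601e-01]
 [-2.44589330e-04 -2.75229508e-01  9.61378520e-01 -1.21342622e+02]
 [ 0.00000000e+00  0.00000000e+00  0.00000000e+00  1.00000000e+00]]
```

Emit:
{"api": "jog_arm", "payload": {
  "moves": [
    [1,[-29,-41.5,5],[0,0,-0.017]],
    [1,[-29,-41.5,5],[0,0,0]],
    [1,[-29,-41.5,5],[0,0,0]],
    [1,[-29,-41.5,5],[0,0,0]],
    [1,[-29,-41.5,5],[0,0,0]],
    [1,[-29,-41.5,5],[0,0,0]],
    [1,[-29,-41.5,5],[0,0,0]],
    [1,[-29,-41.5,5],[0,0,0]],
    [1,[-29,-41.5,5],[0,0,0]],
    [1,[-22,-46.5,5],[0,0,0]],
    [1,[0,0,0],[0,0,0]],
    [1,[0,0,0],[0,0,0]]
  ]
}}

```text
clock: 2.02
tool_pos: [521.9, 202.6, 202.9]
orientation: [[-0.948, -0.318, -0.001], [-0.318, 0.948, -0.0], [0.001, 0.0, -1.0]]
force: [-0.2, -0.3, 0.3]
width: 85.6
finger_force: 0.0
```

```bash
python3 - <<'E'
from h import *
d=snap('wrist','w1');o=manip.get_obs();print(o['tool_pos'],o['orientation'],o['joint_pos'])
print(proj(d,[522.8,204.9,28]),proj(d,[522.8,204.9,60]))
E
```

```text
[521.6295518  203.05955315 203.07843347] [[-9.47735381e-01 -3.19055471e-01 -1.11996614e-03]
 [-3.19055685e-01  9.47735970e-01  1.32248587e-05]
 [ 1.05721274e-03  3.69865232e-04 -9.99999373e-01]] [ 2.12571515e+01  1.97591988e+01 -8.54769251e+00  6.17526374e+01
  2.39710473e-02  2.65131310e+00]
[277.57530528 191.50201249] [277.74980205 201.37866557]
```

View pics/w1.png

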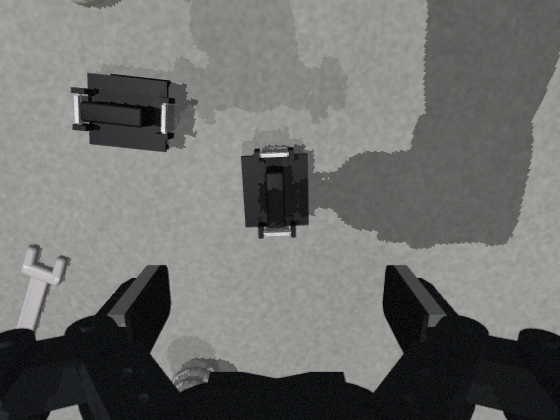

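The wrist picture shows the cover at about (276,193) with its rib upright in the image, and its clips at (274,155) and (277,233). I'll take a crop for precision.

```bash
python3 - <<'E'
from h import *
d=load('w1');im=np.array(d['image'])[:,:,::-1]
a=im[140:245,225:325].astype(float);a=np.clip(255*(a/255)**.5,0,255).astype(np.uint8)
cv2.imwrite('pics/crop2.png',cv2.resize(a,None,fx=5.6,fy=5.6,interpolation=cv2.INTER_CUBIC))
E
```

```text
(no output)
```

View pics/crop2.png

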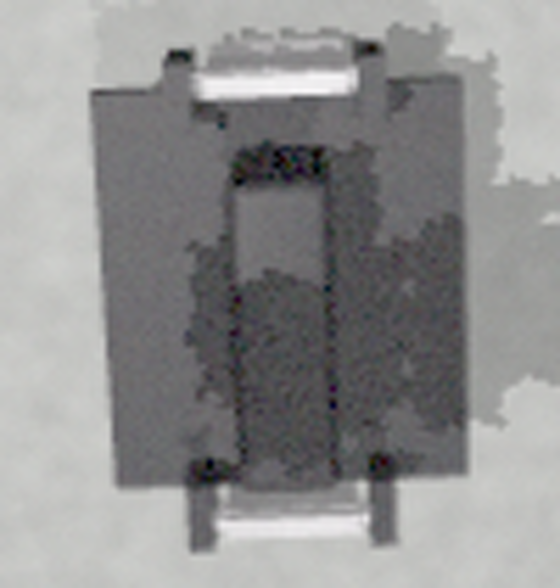

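The crop shows the rib top with corners (236,187), (326,187), (335,480), (242,480), and the plate with corners (92,91), (462,76), (467,474), (118,487).

```bash
python3 - <<'E'
from h import *
d=load('w1');R=np.array(manip.get_obs()['orientation']);t=manip.get_obs()['tool_pos']
def f(pts,z):
    P=[at(d,225+u/5.6-.5+.09,140+v/5.6-.5+.09,z) for u,v in pts];P=np.array(P);c=P.mean(0)
    l=(P[0]+P[1]-P[2]-P[3])/2;w=(P[1]+P[2]-P[0]-P[3])/2
    print(c,np.linalg.norm(l),np.linalg.norm(w),np.degrees(np.arctan2(-l[1],-l[0])),np.degrees(np.arctan2(w[1],w[0]))-90, R.T@(c-t))
f([(236,187),(326,187),(335,480),(242,480)],60)
f([(92,91),(462,76),(467,474),(118,487)],30)
f([(197,86),(354,80),(366,525),(220,527)],28)
print('tool yaw',np.degrees(np.arctan2(R[1,1],R[0,1]))-90)
E
```

```text
[522.09196662 202.82316634  60.        ] 41.004377226213734 12.386339955407841 19.97351548099913 18.581200813425838 [ -0.51409067  -0.424488   143.07782271]
[522.44416343 202.88884768  30.        ] 61.030836246353275 53.804105030611844 20.73574557959062 20.86771618471873 [ -0.90055243  -0.48570571 173.07741031]
[526.42574072 204.17446817  28.        ] 69.00878723543994 22.88653014218344 20.750943950376204 20.09561294694838 [ -5.08633306  -0.53836067 175.07296683]
tool yaw 18.605814710545218
```

Emit:
{"api": "jog_arm", "payload": {
  "moves": [
    [1,[-1,-0.5,40],[0,0,-0.025]],
    [1,[0,0,40],[0,0,0]],
    [1,[0,0,35],[0,0,0]],
    [1,[0,0,15],[0,0,0]],
    [1,[0,0,10],[0,0,0]],
    [1,[0,0,7],[0,0,0]],
    [1,[0,0,0],[0,0,0]],
    [1,[0,0,0],[0,0,0]]
  ],
  "squeeze": 70
}}

```text
clock: 3.08
tool_pos: [524.2, 202.8, 57.1]
orientation: [[-0.939, -0.343, 0.001], [-0.343, 0.939, 0.001], [-0.002, 0.0, -1.0]]
force: [-0.2, 0.5, 0.2]
width: 85.3
finger_force: 0.0
```

Emit:
{"api": "jog_arm", "payload": {
  "moves": [
    [-0.4,[0,0,0],[0,0,0]],
    [-0.8,[0,0,0],[0,0,0]],
    [-1,[0,0,0],[0,0,0]],
    [-1,[0,0,0],[0,0,0]],
    [-1,[0,0,0],[0,0,0]],
    [-1,[0,0,0],[0,0,0]],
    [-1,[0,0,0],[0,0,0]]
  ]
}}

```text
clock: 3.95
tool_pos: [523.7, 202.6, 56.5]
orientation: [[-0.939, -0.343, 0.0], [-0.343, 0.939, 0.0], [-0.0, -0.0, -1.0]]
force: [-0.8, 0.8, 2.2]
width: 12.7
finger_force: 68.7
```

Emit:
{"api": "jog_arm", "payload": {
  "moves": [
    [-1,[0,0,-20],[0,0,0]],
    [-1,[0,0,-40],[0,0,0]],
    [-1,[0,0,-50],[0,0,0]],
    [-1,[0,0,-50],[0,0,0]],
    [-1,[0,0,-40],[0,0,0]],
    [-1,[10,-30,0],[0,0,0]],
    [-1,[14,-40,0],[0,0,0]],
    [-1,[14,-40,0],[0,0,0]],
    [-1,[14,-40,0],[0,0,0]],
    [-1,[14,-40,0],[0,0,0]],
    [-1,[14,-40,0],[0,0,0]],
    [-1,[14,-40,0],[0,0,0]],
    [-1,[8,-28,0],[0,0,0]],
    [-1,[6,-20,0],[0,0,0]],
    [-1,[0,0,0],[0,0,0]],
    [-1,[0,0,0],[0,0,0]],
    [-1,[0,0,0],[0,0,0]]
  ]
}}

```text
clock: 6.08
tool_pos: [531.2, -132.2, 256.3]
orientation: [[-0.939, -0.344, -0.0], [-0.344, 0.939, 0.0], [0.0, 0.0, -1.0]]
force: [-0.8, -0.3, -0.9]
width: 12.5
finger_force: 68.4
```

```bash
python3 - <<'E'
from h import *
d=snap('wrist','w2');o=manip.get_obs();print(o['tool_pos'],o['orientation'],o['joint_pos'],o['force'],o['moment'],o['width'])
im=np.array(d['image'])[:,:,::-1]
d2=snap('scene','s2')
print(proj(d,[531,-133,150]),proj(d2,[531,-133,150]))
b=np.array(d2['image'])[:,:,::-1][90:230,190:350]
b=cv2.resize(b,(480,420),interpolation=cv2.INTER_CUBIC)
a=im[:,130:450]
cv2.imwrite('pics/v2.png',np.hstack([a,b]))
E
```

```text
[ 531.19896311 -132.25874715  256.33210962] [[-9.38811215e-01 -3.44432126e-01 -1.13616340e-04]
 [-3.44432144e-01  9.38811183e-01  2.44901613e-04]
 [ 2.23123079e-05  2.69049500e-04 -9.99999964e-01]] [-1.39878749e+01  1.70415012e+01 -4.43161826e+00  6.85365889e+01
  1.20422305e-02 -3.41350113e+01] [ 0.64012341  0.28448179 -0.74186503] [-0.01124673 -0.00798261  0.00506025] 12.691598561273304
[274.08000057 212.66035395] [265.84364078 163.77810415]
```

View pics/v2.png

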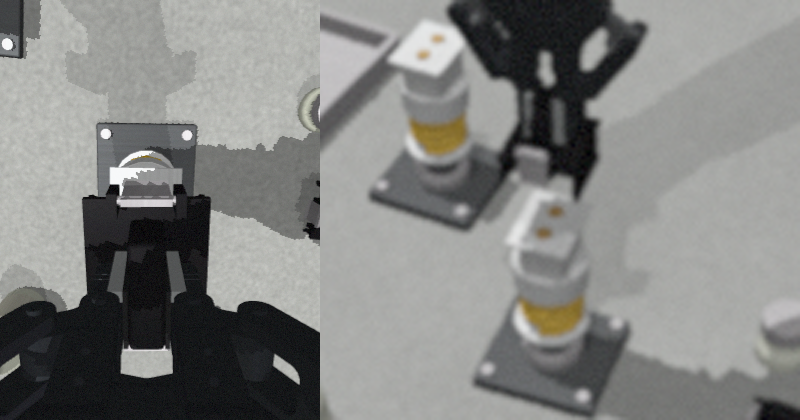

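The cover is held squarely in the gripper, with the plate's edge at about (83..210,197). The flange's far edge is at (110..183,168), and the bolts at (105,134) and (187,135) look parallel to the cover. I'll take a closer crop to measure both.

```bash
python3 - <<'E'
from h import *
d=load('w2');im=np.array(d['image'])[:,:,::-1]
a=im[115:265,200:350].astype(float);a=np.clip(255*(a/255)**.5,0,255).astype(np.uint8)
cv2.imwrite('pics/crop3.png',cv2.resize(a,None,fx=4,fy=4,interpolation=cv2.INTER_CUBIC))
E
```

```text
(no output)
```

View pics/crop3.png

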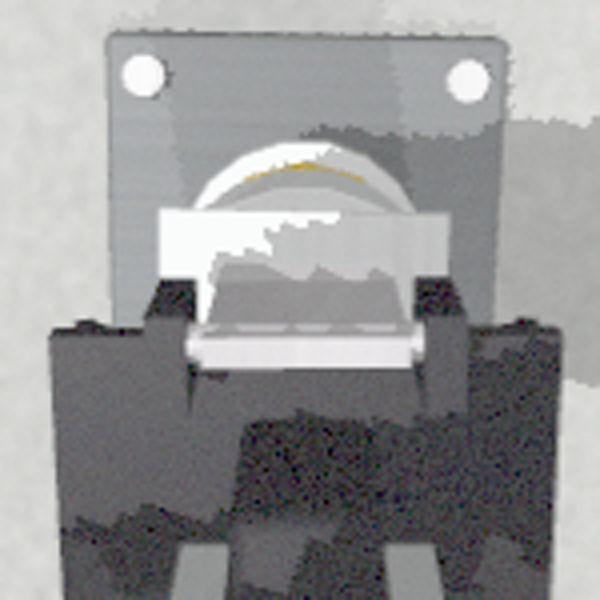

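The crop shows the flange edge (158,209)–(450,211), the plate's end corners (49,331) and (562,329), and the bolts (143,75) and (468,81).

```bash
python3 - <<'E'
from h import *
d=load('w2');o=manip.get_obs();R=np.array(o['orientation']);t=np.array(o['tool_pos'])
g=lambda u,v,z:at(d,200+u/4-.37,115+v/4-.37,z)
for n,a,b,z in(('flange',(158,209),(450,211),150),('plate',(49,331),(562,329),229.8),('bolts',(143,75),(468,81),14),('base',(106,33),(508,40),12)):
    A,B=R.T@(g(*a,z)-t),R.T@(g(*b,z)-t);print(n,A.round(1),B.round(1),((A+B)/2).round(2),'len',np.linalg.norm(A-B).round(1),'yaw in tool',np.degrees(np.arctan2(-(B-A)[0],(B-A)[1])).round(2))
print('head top-cam in tool',R.T@(np.array([531.1,-133.3,150])-t))
w=load('w1');
for u,v in((92,91),(462,76),(467,474),(118,487)):print(at(w,225+u/5.6-.4,140+v/5.6-.4,30))
E
```

```text
flange [ 30.9 -22.8 106.3] [ 30.6  23.7 106.4] [ 30.73   0.48 106.35] len 46.5 yaw in tool 0.33
plate [ 31.5 -26.4  26.5] [31.8 27.9 26.6] [31.65  0.72 26.55] len 54.3 yaw in tool -0.29
bolts [ 41.  -39.6 242.3] [ 39.7  41.  242.4] [ 40.36   0.69 242.35] len 80.6 yaw in tool 0.97
base [ 51.1 -48.7 244.3] [ 49.5  50.8 244.4] [ 50.3    1.07 244.35] len 99.5 yaw in tool 0.91
head top-cam in tool [  0.44045403  -0.8453612  106.35299099]
[503.52607246 166.92125782  30.        ]
[484.29504018 217.26857416  30.        ]
[541.43847805 238.80571046  30.        ]
[560.53905398 188.60259545  30.        ]
```

Emit:
{"api": "jog_arm", "payload": {
  "moves": [
    [-1,[0,0,10],[0,0,0.014]],
    [-1,[0,0,15],[0,0,0]],
    [-1,[0,0,15],[0,0,0]],
    [-1,[0,0,6],[0,0,0]],
    [-1,[0,0,2],[0,0,0]],
    [-1,[0,0,2],[0,0,0]],
    [-1,[0,0,2],[0,0,0]],
    [-1,[0,0,0],[0,0,0]]
  ]
}}

```text
clock: 7.18
tool_pos: [531.3, -133.3, 204.4]
orientation: [[-0.944, -0.33, 0.0], [-0.33, 0.944, -0.0], [-0.0, -0.0, -1.0]]
force: [0.5, -0.7, -0.7]
width: 12.6
finger_force: 68.4
```

Emit:
{"api": "jog_arm", "payload": {
  "moves": [
    [-1,[0,0,1.5],[0,0,0]],
    [-1,[0,0,1.5],[0,0,0]],
    [-1,[0,0,1.5],[0,0,0]],
    [-1,[0,0,1.5],[0,0,0]]
  ]
}}

```text
clock: 7.68
tool_pos: [531.2, -133.2, 198.2]
orientation: [[-0.944, -0.33, -0.0], [-0.33, 0.944, -0.0], [0.0, 0.0, -1.0]]
force: [0.4, -0.1, -1.2]
width: 12.6
finger_force: 68.4
```

Emit:
{"api": "jog_arm", "payload": {
  "moves": [
    [-1,[0,0,1],[0,0,0]],
    [-1,[0,0,1],[0,0,0]],
    [-1,[0,0,1],[0,0,0]],
    [-1,[0,0,1],[0,0,0]],
    [-1,[0,0,1],[0,0,0]],
    [-1,[0,0,1],[0,0,0]]
  ]
}}

```text
clock: 8.43
tool_pos: [531.2, -133.2, 192.2]
orientation: [[-0.944, -0.33, -0.0], [-0.33, 0.944, 0.0], [0.0, 0.0, -1.0]]
force: [-0.2, -0.4, -1.0]
width: 12.6
finger_force: 68.4
```

Emit:
{"api": "jog_arm", "payload": {
  "moves": [
    [-1,[0,0,1],[0,0,0]],
    [-1,[0,0,1],[0,0,0]],
    [-1,[0,0,1],[0,0,0]],
    [-1,[0,0,1],[0,0,0]]
  ]
}}

```text
clock: 8.93
tool_pos: [531.6, -133.2, 188.6]
orientation: [[-0.944, -0.33, 0.001], [-0.33, 0.944, -0.0], [-0.001, -0.0, -1.0]]
force: [-0.8, 1.0, 1.9]
width: 13.0
finger_force: 68.6
```

Contact at TCP z of about 189, as predicted. I'll press on slowly.

Emit:
{"api": "jog_arm", "payload": {
  "moves": [
    [-1,[0,0,0.8],[0,0,0]],
    [-1,[0,0,0.8],[0,0,0]],
    [-1,[0,0,0.8],[0,0,0]]
  ]
}}

```text
clock: 9.3
tool_pos: [531.8, -133.4, 186.7]
orientation: [[-0.944, -0.33, 0.002], [-0.33, 0.944, -0.0], [-0.001, -0.001, -1.0]]
force: [-0.8, -0.5, 5.3]
width: 12.9
finger_force: 69.1
```

Emit:
{"api": "jog_arm", "payload": {
  "moves": [
    [-1,[0,0,0.8],[0,0,0]],
    [-1,[0,0,0.8],[0,0,0]],
    [-1,[0,0,0.8],[0,0,0]]
  ]
}}

```text
clock: 9.68
tool_pos: [531.9, -133.4, 184.5]
orientation: [[-0.944, -0.33, 0.002], [-0.33, 0.944, -0.001], [-0.002, -0.001, -1.0]]
force: [-0.2, 0.3, 7.3]
width: 12.5
finger_force: 69.3
```

Emit:
{"api": "jog_arm", "payload": {
  "moves": [
    [-1,[0,0,0.8],[0,0,0]],
    [-1,[0,0,0.8],[0,0,0]],
    [-1,[0,0,0.8],[0,0,0]]
  ]
}}

```text
clock: 10.05
tool_pos: [532.0, -133.4, 182.4]
orientation: [[-0.944, -0.33, 0.003], [-0.33, 0.944, -0.001], [-0.002, -0.001, -1.0]]
force: [-0.3, 0.3, 8.8]
width: 12.8
finger_force: 69.5
```

Emit:
{"api": "jog_arm", "payload": {
  "moves": [
    [-1,[0,0,0.8],[0,0,0]],
    [-1,[0,0,0.8],[0,0,0]],
    [-1,[0,0,0.8],[0,0,0]]
  ]
}}

```text
clock: 10.42
tool_pos: [532.2, -133.4, 180.2]
orientation: [[-0.944, -0.33, 0.003], [-0.33, 0.944, -0.001], [-0.002, -0.002, -1.0]]
force: [0.4, 0.6, 10.3]
width: 12.6
finger_force: 69.8
```

Emit:
{"api": "jog_arm", "payload": {
  "moves": [
    [-1,[0,0,0.8],[0,0,0]],
    [-1,[0,0,0.8],[0,0,0]],
    [-1,[0,0,0.8],[0,0,0]]
  ]
}}

```text
clock: 10.8
tool_pos: [532.3, -133.5, 178.1]
orientation: [[-0.944, -0.33, 0.003], [-0.33, 0.944, -0.001], [-0.003, -0.002, -1.0]]
force: [-0.6, 0.2, 11.6]
width: 12.6
finger_force: 70.0
```

Emit:
{"api": "jog_arm", "payload": {
  "moves": [
    [-1,[0,0,0.8],[0,0,0]],
    [-1,[0,0,0.8],[0,0,0]],
    [-1,[0,0,0.8],[0,0,0]]
  ]
}}

```text
clock: 11.18
tool_pos: [532.4, -133.5, 176.0]
orientation: [[-0.944, -0.33, 0.004], [-0.33, 0.944, -0.001], [-0.003, -0.002, -1.0]]
force: [-1.0, 0.8, 12.8]
width: 13.0
finger_force: 70.2
```

Emit:
{"api": "jog_arm", "payload": {
  "moves": [
    [-1,[0,0,0.8],[0,0,0]],
    [-1,[0,0,0.8],[0,0,0]]
  ]
}}

```text
clock: 11.42
tool_pos: [531.9, -133.4, 173.4]
orientation: [[-0.944, -0.33, 0.002], [-0.33, 0.944, -0.001], [-0.002, -0.001, -1.0]]
force: [-0.7, -0.3, 9.9]
width: 12.7
finger_force: 70.1
```

Emit:
{"api": "jog_arm", "payload": {
  "moves": [
    [-1,[0,0,0.8],[0,0,0]],
    [-1,[0,0,0.8],[0,0,0]]
  ]
}}

```text
clock: 11.68
tool_pos: [531.9, -133.4, 172.2]
orientation: [[-0.944, -0.33, 0.002], [-0.33, 0.944, -0.001], [-0.002, -0.001, -1.0]]
force: [-0.7, -0.5, 11.1]
width: 12.7
finger_force: 70.2
```

Emit:
{"api": "jog_arm", "payload": {
  "moves": [
    [-1,[0,0,0.8],[0,0,0]],
    [-1,[0,0,0.8],[0,0,0]]
  ]
}}

```text
clock: 11.92
tool_pos: [531.9, -133.4, 170.8]
orientation: [[-0.944, -0.33, 0.002], [-0.33, 0.944, -0.001], [-0.002, -0.001, -1.0]]
force: [-1.5, 0.8, 12.7]
width: 13.2
finger_force: 70.4
```

The force dropped. At the same force the cover now sits 5.2 mm lower on the head, which matches 21 → 26 mm. I'll push slightly more to be sure of both clips, then ease off and look.

Emit:
{"api": "jog_arm", "payload": {
  "moves": [
    [-1,[0,0,0.8],[0,0,0]],
    [-1,[0,0,0.8],[0,0,0]],
    [-1,[0,0,0.8],[0,0,0]]
  ]
}}

```text
clock: 12.3
tool_pos: [531.9, -133.4, 168.6]
orientation: [[-0.944, -0.33, 0.003], [-0.33, 0.944, -0.001], [-0.002, -0.001, -1.0]]
force: [-2.6, 0.1, 13.8]
width: 12.7
finger_force: 70.6
```

Emit:
{"api": "jog_arm", "payload": {
  "moves": [
    [-1,[0,0,0.8],[0,0,0]],
    [-1,[0,0,0],[0,0,0]]
  ]
}}

```text
clock: 12.55
tool_pos: [531.9, -133.4, 167.8]
orientation: [[-0.944, -0.33, 0.003], [-0.33, 0.944, -0.001], [-0.002, -0.002, -1.0]]
force: [-3.0, 0.4, 13.5]
width: 12.9
finger_force: 70.5
```

Emit:
{"api": "jog_arm", "payload": {
  "moves": [
    [-1,[0,0,-1.5],[0,0,0]],
    [-1,[0,0,-1.5],[0,0,0]],
    [-1,[0,0,-1.5],[0,0,0]],
    [-1,[0,0,-1.5],[0,0,0]],
    [-1,[0,0,-1.5],[0,0,0]],
    [-1,[0,0,-1.5],[0,0,0]],
    [-1,[0,0,-1.5],[0,0,0]],
    [-1,[0,0,0],[0,0,0]]
  ]
}}

```text
clock: 13.55
tool_pos: [531.9, -133.4, 177.1]
orientation: [[-0.944, -0.33, 0.002], [-0.33, 0.944, -0.0], [-0.001, -0.001, -1.0]]
force: [-0.4, -0.3, 6.8]
width: 12.9
finger_force: 69.4
```

Emit:
{"api": "jog_arm", "payload": {
  "moves": [
    [-1,[0,0,-1.2],[0,0,0]],
    [-1,[0,0,-1.2],[0,0,0]],
    [-1,[0,0,-0.8],[0,0,0]],
    [-1,[0,0,0],[0,0,0]],
    [-1,[0,0,0],[0,0,0]]
  ]
}}

```text
clock: 14.18
tool_pos: [531.9, -133.4, 179.9]
orientation: [[-0.944, -0.33, 0.001], [-0.33, 0.944, -0.0], [-0.001, -0.001, -1.0]]
force: [2.9, -0.2, 4.8]
width: 12.9
finger_force: 69.1
```

Emit:
{"api": "jog_arm", "payload": {
  "moves": [
    [-0.6,[0,0,0],[0,0,0]],
    [-0.2,[0,0,0],[0,0,0]],
    [-0.2,[0,0,0],[0,0,0]],
    [-0.2,[0,0,0],[0,0,0]],
    [-0.2,[0,0,-20],[0,0,0]],
    [-0.2,[0,0,-30],[0,0,0]],
    [-0.2,[0,0,-30],[0,0,0]],
    [-0.2,[0,0,-20],[0,0,0]],
    [-0.2,[30,0,-20],[0,0,0]],
    [-0.2,[30,0,0],[0,0,0]],
    [-0.2,[0,0,0],[0,0,0]],
    [-0.2,[0,0,0],[0,0,0]]
  ]
}}

```text
clock: 15.68
tool_pos: [474.9, -153.0, 299.6]
orientation: [[-0.944, -0.33, 0.001], [-0.33, 0.944, 0.0], [-0.001, -0.0, -1.0]]
force: [-0.5, 0.6, -0.8]
width: 34.3
finger_force: 0.0
```

```bash
python3 - <<'E'
from h import *
d=snap('wrist','w3');im=np.array(d['image'])[:,:,::-1]
d2=snap('scene','s3');b=np.array(d2['image'])[:,:,::-1][130:235,225:310]
b=cv2.resize(b,(340,420),interpolation=cv2.INTER_CUBIC)
u=proj(d,[531,-133,150]);print(u,manip.get_obs()['tool_pos'])
a=im[:,60:500].astype(float);a=np.clip(255*(a/255)**.6,0,255).astype(np.uint8)
cv2.imwrite('pics/v3.png',np.hstack([a,b]))
E
```

```text
[275.76131921 267.04250878] [ 475.18086429 -152.85406654  299.32345077]
```

View pics/v3.png

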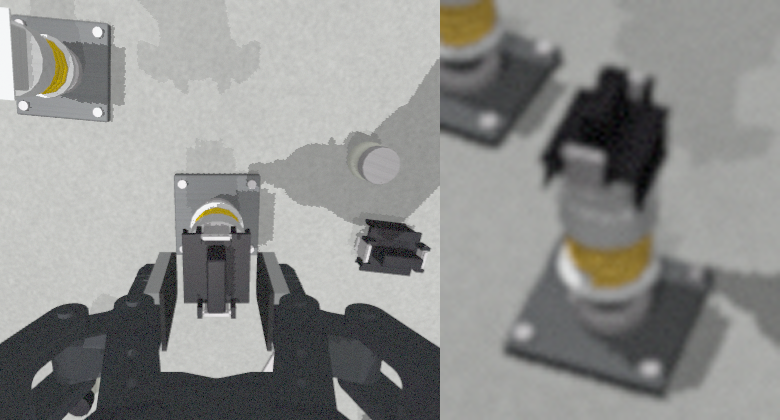

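The cover sits on the flange at about (215,265) in the wrist view, square and level, and the fingers are clear. I'll check the clips in a close crop.

```bash
python3 - <<'E'
from h import *
d=load('w3');im=np.array(d['image'])[:,:,::-1][200:325,225:325].astype(float);a=np.clip(255*(im/255)**.45,0,255).astype(np.uint8)
cv2.imwrite('pics/crop4.png',cv2.resize(a,None,fx=4.8,fy=4.8,interpolation=cv2.INTER_CUBIC))
E
```

```text
(no output)
```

View pics/crop4.png

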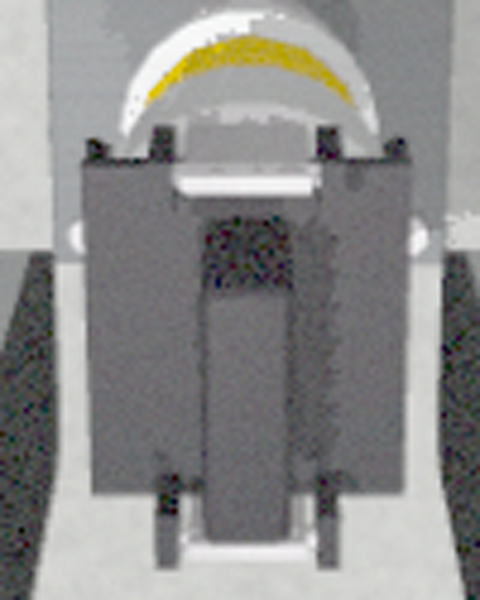

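The crop shows plate corners (83,160), (410,160), (92,493), (404,493). Both clips look upright. I'll check the height from the size and the ray geometry.

```bash
python3 - <<'E'
from h import *
d=load('w3');R=np.array(manip.get_obs()['orientation']);t0=np.array([531.9,-133.4,179.9])
for z in(150,154,159):
    P=[R.T@(at(d,225+u/4.8-.4,200+v/4.8-.4,z)-t0) for u,v in((83,160),(410,160),(404,493),(92,493))]
    print(z,np.round([P[1][1]-P[0][1],P[2][1]-P[3][1],(P[0]+P[1]-P[2]-P[3])[0]/2,(P[0]+P[1])[0]/2,(P[2]+P[3])[0]/2],2))
E
```

```text
150 [ 54.37  54.99  62.39  30.48 -31.91]
154 [ 53.57  54.18  61.46  31.95 -29.51]
159 [ 52.57  53.17  60.31  33.79 -26.52]
```

The plate's top is at z ≈ 154, which is the seated height: the edge reads 31.95 against 31.65 when gripped, and the sizes agree.

```bash
python3 -c "
from cell import manip
print(manip.finish_job())"
```

```text
the job is handed in; nothing more can be done
None
```

The cover is pressed on and handed in at about 16 s: the push read at most about 14 N, the force drop and the final pictures show it flush with both clips snapped under the flange, and the gripper is clear.

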